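# Roll the vented canister vents-up against the tray rail

## Robot

A 6-joint arm with a two-finger parallel gripper is mounted at the origin on the work surface. World frame = base frame: x ahead of the robot, y to its left, z up, the work surface at z = 0. Lengths are in m, angles in rad, forces in N, time in s.
With the tool pointing down it reaches from about 0.3 to 0.875 m from the base axis. Payload 6.4 kg.
Tool frame: the origin (TCP) lies between the finger pads; the fingertips stand ctrl.tip_extent ahead of it and the grasp point (between the pads) is the TCP (ctrl.tip_extent is the distance from the TCP to the fingertips, in m); z points along the fingers, y is the line along which they close (so a half turn about z gives the same grasp; the last joint's range is limited). The gripper opens to 85 mm and grips with 20 to 120 N. Pads are 22 mm wide; open, the fingers measure 114 mm over their backs; the gripper's body (76 mm by 85 mm) begins 54 mm behind the grasp point. The pads swing forward as they close: fully open they stand 13 mm farther back than shut.
Start: joints at [1.124, 0.181, 1.607, -0, 1.354, -0.206], TCP at [0.137, 0.558, 0.25] pointing down, gripper open.
Joint ranges: [-2.99, 2.99], [-0.89, 2.07], [0.3, 2.58], [-1.14, 4.28], [0, 2.63], [-3.12, 3.12]. Speed limits (rad/s): [2.57, 2.57, 3.01, 3.14, 3.14, 3.14].

## Interface

Orientations are given as a unit quaternion [w, x, y, z].
In Python, from bench import ctrl gives the robot as it stands.
- The arm moves only by the tool send_rows, never from a script. Its arguments are lists of equal length, an entry for each row: "dr": the turn, a rotation vector about the tool's x, y, z in units of 6 degrees (1.0 is 6 degrees), a list of three; "xyz": the shift along the tool's x, y, z in cm, a list of three; "jaw": the opening in per cent of the stroke, from 0 (shut) to 100 (fully open). In form: {"dr": [[wx, wy, wz], ...], "xyz": [[dx, dy, dz], ...], "jaw": [jaw, ...]}. A call has exactly 8 rows; each row is the pose to reach, as a shift and turn from the pose commanded when the call began, along the tool's axes at that moment; what a row does not reach only later rows make up. A row lasts 1/8 s, in which the tool goes at most 62.5 mm and 10.7 degrees, less where a joint would pass 70% of its speed; a pose out of reach is approached as far as the arm can. A call with a gripper value outside its range is refused whole. The fingers move at their own pace and stop on an object; the grip force is fixed at half the most. Time passes only in rows, so rows that repeat a pose let the fingers close, or fill a call up. It gives the time, the measured TCP pose, the force, the opening and the grip force at its end, in the units of the state.
- ctrl.get_obs(): the state, without advancing time (a new reading comes with each control period).
- ctrl.camera(name): name is "side" or "top"; returns the picture (420x560x3 uint8, red, green, blue); there is no depth.
- ctrl.calibration(name): a dict with "camera_matrix" (3x3 intrinsics, pixels), "world_from_camera" (4x4, takes a point from camera to world coordinates). Camera axes: x right, y up, looking along -z (the intrinsics and any distortion apply to the point x, -y, -z); pixel columns grow to the right and rows downward; lengths in m; the calibration is good to about 2 mm. A picture is of the moment at which its call begins. calibration takes no time and is no camera call.
- ctrl.hand_in(): hands the job in; it is judged then, once.
The state is a dict: "time_s": time; "q": joint angles; "dq": joint speeds; "joint_efforts": joint torques, N m; "eef_pos": TCP position; "eef_rot": TCP orientation; "wrist_force": force on the tool from outside, world axes, zero at the start; "torque": the same for the moment, N m; "opening": opening from 0.0 (shut) to 1.0 (fully open); "grasp_force": force on a finger pad.
Only numpy, scipy, OpenCV 4.12 (cv2) and the standard library are available. Lean on these libraries where they do the work, as an engineer would, in place of code of your own. Each camera call takes 0.05 s, during which the arm holds its last target. There are 200 camera calls.

## Task

Take the canister with the vent band out of the white basket, lay it in the aluminium loading tray parallel to the tall rail, well clear of the rail, and let go of it. Then roll it along the tray floor up to the rail so that it ends touching the rail with one of its two vents facing straight up; choose where you set it down so that the roll brings the vent round. It must reach the rail by rolling, not by being lowered in beside it; leave the plain canister in the basket and do not disturb the bottle, jar and jug.

Things in the scene. Friction and masses are not known exactly. Their poses are not given: they have to be found in the camera images.
- canister: Target: lying steel canister, 190 mm long, tube 46 mm in diameter; it rolls on a blue cap at each end (64 mm diameter, 12 mm wide). Origin mid-axis; x along the axis. 62 mm from the origin towards +x: a vent band, 49 mm diameter, 32 mm wide, with two raised dark vent blocks, 180 degrees apart. It turns with the canister; its angle varies. 0.34 kg.
- vent (a point): Middle of the outer face of one of the two vent blocks (30 mm along the axis, 16 mm wide), 30 mm from the canister's axis. Its z points straight out from the canister's axis through this vent, x along the axis. The other vent is 180 degrees round the axis.
- spare: The plain canister in the basket: same shape and size as the target but with no vent band. Origin at the middle of its axis, x along the axis.
- basket: Fixed white plastic open basket, 240 mm (x) by 220 mm (y), 45 mm high, walls and floor 5 mm thick; the two canisters lie in it side by side, roughly along its x. Origin at the centre of its underside on the counter.
- tray: Fixed aluminium loading tray, 240 (x) by 220 mm (y), floor 5 mm thick. Rims 14 mm high, 5 mm thick on three sides; on its -y side the tall rail along x, 40 mm high, 10 mm thick, inner face at y = -100 mm. A canister touching the rail has its axis at y = -68 mm. Origin at the centre of its underside.
- spray: White spray bottle with green head, 56 mm in diameter, 176 mm high, standing between basket and tray; not to be disturbed. Origin at the centre of its underside.
- jar: Amber jar, 64 mm in diameter, 85 mm high, standing at the side; not to be disturbed. Origin at the centre of its underside.
- jug: White jug with a handle, 96 mm in diameter, 120 mm high, standing at the side; not to be disturbed. Origin at the centre of its underside.
There are look-alikes about, which are no part of the job. What is shaped like the canister but orange or purple is not meant.

How it is judged:
On the way:
1. the canister lies released on the tray floor, at least 12 mm clear of the rail, its vents not yet facing up (z of canister in the frame of tray between 0.032 and 0.041 m and x of canister in the frame of tray between -0.03 and 0.03 m and y of canister in the frame of tray between -0.056 and 0.07 m and contact force between the fingers and canister below 0.05 N and linear speed of canister below 0.03 m/s and not (angle between vent's own z axis and vertical below 0.4 rad or angle between vent's own z axis and vertical above 2.7416 rad)), for 0.2 s.
At the end, for the whole second after the job is handed in: The vented canister lies at rest on the tray floor against the rail (both within 5 mm of touching and parallel within 0.1 rad, its middle within 30 mm of the rail's middle), with one vent facing up within 0.22 rad (about 12 degrees); the plain canister is still in the basket (z of canister in the frame of tray between 0.032 and 0.041 m and x of canister in the frame of tray between -0.03 and 0.03 m and y of canister in the frame of tray between -0.073 and -0.063 m and angle between the x axis of canister and the x axis of tray, either way round below 0.1 rad and (angle between vent's own z axis and vertical below 0.22 rad or angle between vent's own z axis and vertical above 2.9216 rad) and linear speed of canister below 0.02 m/s and angular speed of canister below 0.3 rad/s and z of spare in the frame of basket below 0.05 m and horizontal distance between spare and basket below 0.11 m).
It fails at once if the canister is lifted or lowered within 12 mm of the rail (more than 8 mm and less than 60 mm above its rolling height there) (y of canister in the frame of tray between -0.1 and -0.056 m and x of canister in the frame of tray between -0.12 and 0.12 m and z of canister in the frame of tray between 0.045 and 0.097 m).
It fails at once if the plain canister is lifted out of the basket (z of spare in the frame of basket above 0.07 m).
It fails at once if the spray bottle is pushed more than 30 mm or tipped (distance of spray from where it was at the start of the episode above 0.03 m or angle between spray's own z axis and vertical above 0.4 rad).
It fails at once if the jar is pushed more than 30 mm or tipped (distance of jar from where it was at the start of the episode above 0.03 m or angle between jar's own z axis and vertical above 0.4 rad).
It fails at once if the jug is pushed more than 30 mm or tipped (distance of jug from where it was at the start of the episode above 0.03 m or angle between jug's own z axis and vertical above 0.4 rad).
It also fails if it takes over 59 s, if anything falls off the work surface, if the arm or the gripper's body presses on something with over 40 N, if the wrist force passes 120 N, or if a joint passes its speed limit or range.

## Working session

There is one attempt and no reset: what is moved stays moved. The work goes in short steps, Python scripts to look and compute and a tool call to move; the robot and the scene stay as the last step left them, time stands still between calls to the robot, and variables do not carry over. Pictures are saved under pics/ and viewed, at most 10 in all, crops included, and the job is handed in when it is done.

Besides the shell and the picture viewer there is one more tool, called after "Call:" by a JSON object that holds its "op" and its "data". send_rows: Moves the arm, as the interface text tells. Its arguments: {"type":"object","properties":{"dr":{"type":"array","items":{"type":"array","items":{"type":"number"}}},"xyz":{"type":"array","items":{"type":"array","items":{"type":"number"}}},"jaw":{"type":"array","items":{"type":"number"}}},"required":["dr","xyz","jaw"]}

```bash
mkdir -p pics; python3 - <<'E'
from bench import ctrl
import cv2
o=ctrl.get_obs();print(o['time_s'],o['eef_pos'],o['eef_rot'],o['opening'],ctrl.tip_extent)
for n in('top','side'):
    cv2.imwrite(f'pics/{n}0.png',ctrl.camera(n)[:,:,::-1]);c=ctrl.calibration(n);print(n,c)
E
```

```text
0.0 [0.13685517 0.55793918 0.24937214] [-2.95172914e-04  1.20105704e-01  9.92760711e-01 -8.38288323e-04] 0.9986950035312093 0.019
top {'camera_matrix': array([[487.50390863,   0.        , 285.49380166],
       [  0.        , 487.50390863, 207.71875224],
       [  0.        ,   0.        ,   1.        ]]), 'world_from_camera': array([[-0.02099423,  0.99072668, -0.13423816,  0.30045209],
       [-0.99967107, -0.01882355,  0.01741933, -0.03170293],
       [ 0.01473096,  0.13455971,  0.99079598,  1.3764594 ],
       [ 0.        ,  0.        ,  0.        ,  1.        ]])}
side {'camera_matrix': array([[511.35447886,   0.        , 278.95500768],
       [  0.        , 511.35447886, 211.64434418],
       [  0.        ,   0.        ,   1.        ]]), 'world_from_camera': array([[ 0.97802963,  0.16358187, -0.12922467,  0.30726972],
       [-0.20839721,  0.7512856 , -0.62621126, -0.9281504 ],
       [-0.00535217,  0.63938323,  0.76886959,  1.17324948],
       [ 0.        ,  0.        ,  0.        ,  1.        ]])}
```

View pics/top0.png

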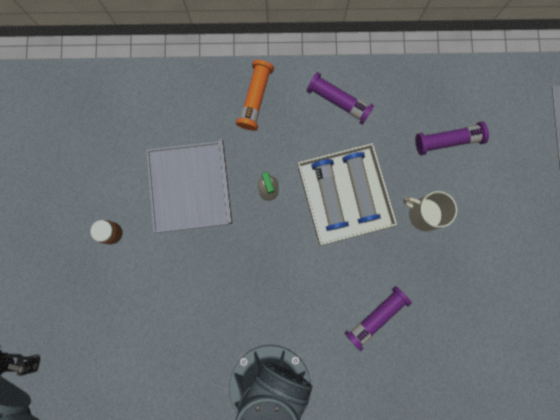

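View pics/side0.png

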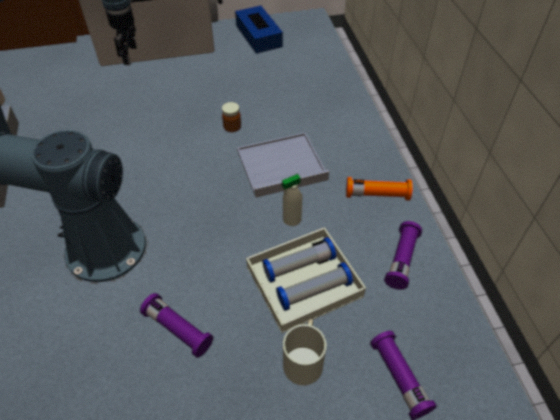

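Candidates: blue-capped in the basket, left (328,195) with a dark vent at (319,174), and right (362,187), which is plain. Look-alikes are orange (255,95) and purple (340,98), (452,138), (378,318). I choose the left one in the basket and check it in a crop. The tray is at (189,187), with its rail on the right side (x≈226).

```bash
python3 - <<'E'
import cv2,numpy as np
a=cv2.imread('pics/top0.png');b=cv2.imread('pics/side0.png')
r=lambda i,s:cv2.resize(i,None,fx=s,fy=s,interpolation=cv2.INTER_CUBIC)
A=r(a[135:255,290:410],5)
cv2.imwrite('pics/c1.png',A)
B=r(a[130:240,140:240],4);C=r(b[125:195,230:335],3.5)
cv2.imwrite('pics/c3.png',B)
cv2.imwrite('pics/c2.png',r(b[225:330,240:370],6))
E
```

```text
(no output)
```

View pics/c1.png

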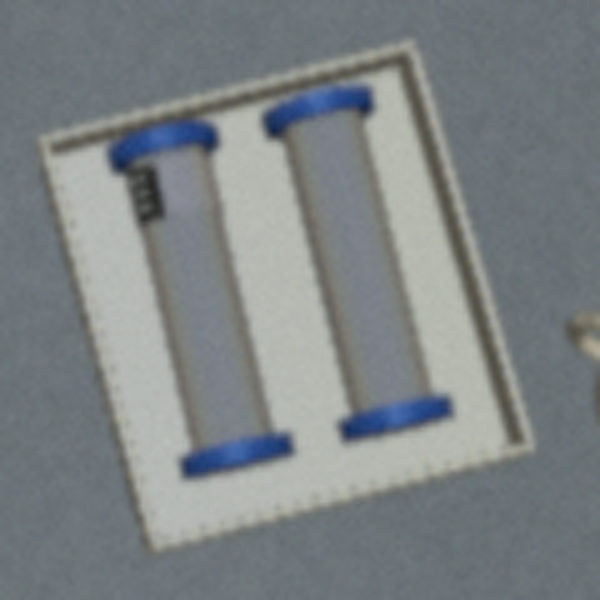

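View pics/c2.png

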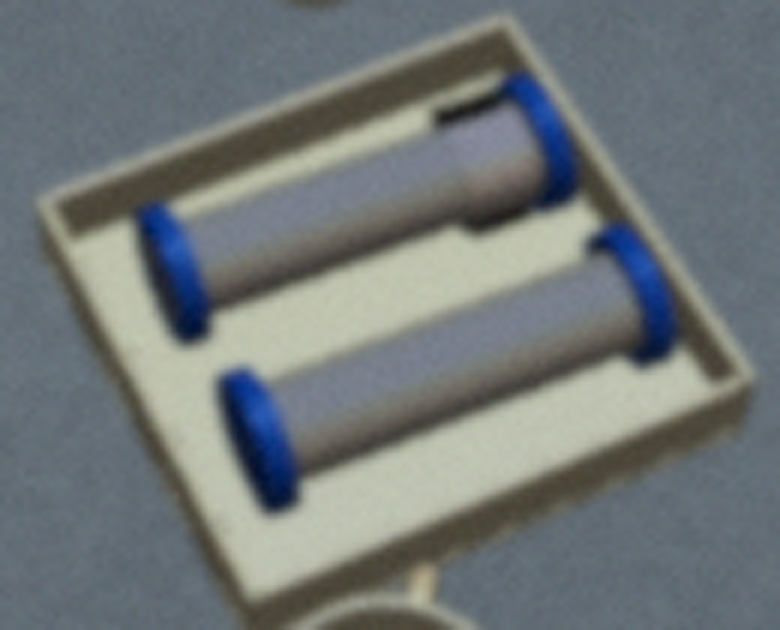

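View pics/c3.png

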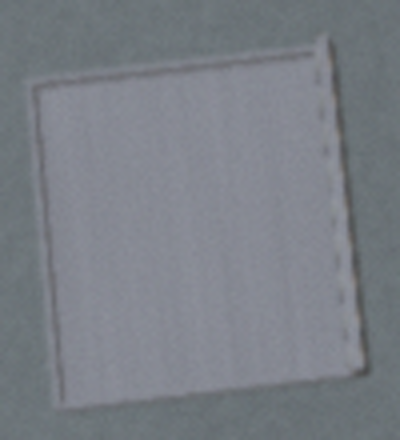

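The left canister in c1 carries the vent band, with a vent block at about (148,194). Its caps are at (164,146) and (238,454). c2 shows the opposite vent low at (500,218), so the vents are nearly horizontal. Tray corners in c3 are (27,80), (325,40), (365,373) and (58,408).

```bash
cat > h.py <<'E'
from bench import ctrl
import numpy as np,cv2
from scipy.optimize import least_squares
def proj(n,P):
    c=ctrl.calibration(n);M=np.linalg.inv(c['world_from_camera']);p=np.atleast_2d(P)@M[:3,:3].T+M[:3,3]
    p=p*[1,-1,-1];q=p@c['camera_matrix'].T;return q[:,:2]/q[:,2:]
def Rz(a):c,s=np.cos(a),np.sin(a);return np.array([[c,-s,0],[s,c,0],[0,0,1]])
def can(v,z,P):return np.asarray(P)@Rz(v[2]).T+[v[0],v[1],z]
th=np.linspace(0,2*np.pi,60)
def cap(s):return np.array([[s*x,.032*np.cos(t),.032*np.sin(t)] for x in(.083,.095) for t in th])
def bb(q):return np.r_[q.min(0),q.max(0)]
def fitcan(n,z,b1,b2,x0): # bboxes of +x cap,-x cap (umin,vmin,umax,vmax)
    f=lambda v:np.r_[bb(proj(n,can(v,z,cap(1))))-b1,bb(proj(n,can(v,z,cap(-1))))-b2]
    r=least_squares(f,x0);return r.x,r.fun
def vent(v,z,a): # a: angle of vent from vertical, positive towards canister +y
    P=[]
    for r,w in((.030,.008),(.0245,.008)):
        for x in(.047,.077):
            for s in(-w,w):P.append([x,r*np.sin(a)+s*np.cos(a),r*np.cos(a)-s*np.sin(a)])
    return can(v,z,P)
E
python3 - <<'E'
from h import *
o=lambda L:np.array(L)/5+np.tile([290,135],len(L)//2)
v,f=fitcan('top',.037,o([112,120,218,172]),o([182,430,294,478]),[.4,-.15,0.2])
print('can',v,f.round(1))
s,f=fitcan('top',.037,o([265,84,373,138]),o([342,394,454,440]),[.4,-.2,0.2])
print('spare',s,f.round(1))
px=np.array([[27,80],[58,408],[365,373],[325,40]])/4+[140,130]
T=lambda v:np.array([[.12,.11,.014],[-.12,.11,.014],[-.12,-.11,.04],[.12,-.11,.04]])@Rz(v[2]).T+[v[0],v[1],0]
r=least_squares(lambda v:(proj('top',T(v))-px).ravel(),[.4,.2,0]);print('tray',r.x,r.fun.round(1))
px=np.array([[42,137],[155,550],[535,447],[412,40]])/5+[290,135]
T=lambda v:np.array([[.12,.11,.045],[-.12,.11,.045],[-.12,-.11,.045],[.12,-.11,.045]])@Rz(v[2]).T+[v[0],v[1],0]
r=least_squares(lambda v:(proj('top',T(v))-px).ravel(),[.4,-.2,0]);print('basket',r.x,r.fun.round(1))
for d in range(40,111,10):
    a=np.deg2rad(d);P=vent(v,.037,a);P2=vent(v,.037,a+np.pi)
    print(d,((bb(proj('top',P))-np.tile([290,135],2))*5).round(),((bb(proj('side',P))-np.tile([240,225],2))*6).round(),((bb(proj('side',P2))-np.tile([240,225],2))*6).round())
c=ctrl.calibration('top')
def back(u,w,z):
    d=np.linalg.inv(c['camera_matrix'])@[u,w,1]*[1,-1,-1];W=c['world_from_camera'];d=W[:3,:3]@d;return W[:3,3]+d*(z-W[2,3])/d[2]
print('spray base/top',back(268,187,.176),back(268,190,0.1))
E
```

```text
can [ 0.51587666 -0.18063729  0.19668219] [-1.  -0.3  1.   0.3 -0.7 -0.   0.6  0.1]
spare [ 0.53459291 -0.26913989  0.2068021 ] [-0.8 -0.3  0.9  0.3 -0.8 -0.4  0.6  0.4]
tray [0.55030822 0.21613126 0.09835796] [-0.2 -0.  -0.9  1.3  0.  -0.2  1.1 -1.1]
basket [ 0.51825814 -0.22712023  0.24196707] [-0.8 -0.2 -0.3  0.3  0.6  0.2  0.5 -0.4]
40 [128. 161. 169. 222.] [428.  92. 504. 131.] [457. 203. 533. 244.]
50 [123. 163. 162. 224.] [425.  93. 500. 127.] [461. 207. 536. 243.]
60 [119. 166. 155. 227.] [422.  92. 496. 130.] [465. 206. 539. 243.]
70 [117. 168. 149. 229.] [421.  92. 492. 135.] [468. 201. 541. 244.]
80 [116. 171. 144. 231.] [421.  93. 489. 141.] [471. 195. 542. 243.]
90 [117. 173. 141. 232.] [421.  97. 487. 148.] [473. 188. 542. 239.]
100 [117. 175. 141. 233.] [421. 103. 486. 156.] [474. 179. 541. 234.]
110 [116. 177. 144. 234.] [421. 110. 488. 165.] [472. 170. 542. 228.]
spray base/top [ 0.51615479 -0.01020136  0.176     ] [ 0.52172895 -0.00870941  0.1       ]
```

```bash
cat >> h.py <<'E'
from scipy.spatial.transform import Rotation as R
def plan(p,yaw): # yaw: direction of object x axis; tool y perpendicular to it
    o=ctrl.get_obs();w=o['eef_rot'];R0=R.from_quat([w[1],w[2],w[3],w[0]])
    yd=np.array([-np.sin(yaw),np.cos(yaw),0]);z=np.array([0,0,-1.])
    Rt=R.from_matrix(np.c_[np.cross(yd,z),yd,z])
    print('t',o['time_s'],'pos',o['eef_pos'].round(4),'open',round(o['opening'],3))
    print('xyz cm',(R0.inv().apply(np.array(p)-o['eef_pos'])*100).round(2),'dr',(np.rad2deg((R0.inv()*Rt).as_rotvec())/6).round(2))
E
python3 - <<'E'
from h import *
plan([.516,-.1806,.25],.197);plan([.516,-.1806,.16],.197)
E
```

```text
t 0.1 pos [0.1369 0.558  0.2495] open 1.0
xyz cm [-5.443e+01 -6.269e+01  3.000e-02] dr [-0.01 -0.01 -4.18]
t 0.1 pos [0.1369 0.558  0.2495] open 1.0
xyz cm [-54.43 -62.67   9.03] dr [-0.01 -0.01 -4.18]
```

Call:
{"op": "send_rows", "data": {"dr": [[0, 0, -0.5], [0, 0, -1], [0, 0, -1.5], [0, 0, -2], [0, 0, -2.5], [0, 0, -3], [0, 0, -3.5], [0, 0, -4.2]], "xyz": [[-4, -4.6, 0], [-8, -9.2, 0], [-12, -13.8, 0], [-16, -18.4, 0], [-20, -23, 0], [-24, -27.6, 0], [-28, -32.3, 0], [-32, -36.9, 0]], "jaw": [75, 75, 75, 75, 75, 75, 75, 75]}}

```text
time_s: 1.1
eef_pos: [0.3603, 0.1219, 0.2503]
eef_rot: [0.0, -0.1, 0.995, 0.0]
wrist_force: [0.3, 0.3, 0.1]
opening: 0.75
grasp_force: 0.0
```

```bash
python3 - <<'E'
from h import *
plan([.516,-.1806,.16],.197)
E
```

```text
t 1.1 pos [0.3603 0.1219 0.2503] open 0.75
xyz cm [ -9.21 -32.75   9.04] dr [0.   0.01 0.04]
```

Call:
{"op": "send_rows", "data": {"dr": [[0, 0, 0], [0, 0, 0], [0, 0, 0], [0, 0, 0], [0, 0, 0], [0, 0, 0], [0, 0, 0], [0, 0, 0]], "xyz": [[-1.5, -5.5, 0], [-3, -11, 0], [-4.6, -16.5, 0], [-6.2, -22, 0], [-7.7, -27.5, 0], [-9.2, -32.7, 0], [-9.2, -32.7, 4], [-9.2, -32.7, 9]], "jaw": [75, 75, 75, 75, 75, 75, 75, 75]}}

```text
time_s: 2.1
eef_pos: [0.5154, -0.1799, 0.1598]
eef_rot: [0.001, -0.099, 0.995, -0.001]
wrist_force: [-0.2, -0.4, -0.7]
opening: 0.75
grasp_force: 0.0
```

```bash
python3 - <<'E'
from h import *
plan([.516,-.1806,.037],.197)
a=ctrl.camera('top')[115:265,270:420,::-1];b=ctrl.camera('side')[180:330,240:370,::-1]
r=lambda i:cv2.resize(i,(400,400*i.shape[0]//i.shape[1]),interpolation=cv2.INTER_CUBIC)
A,B=r(a),r(b);B=cv2.resize(B,(400,A.shape[0]))
cv2.imwrite('pics/d1.png',np.hstack([A,B]))
E
```

```text
t 2.1 pos [ 0.5154 -0.1799  0.1598] open 0.75
xyz cm [-0.02 -0.07 12.28] dr [-0.01  0.02  0.01]
```

View pics/d1.png

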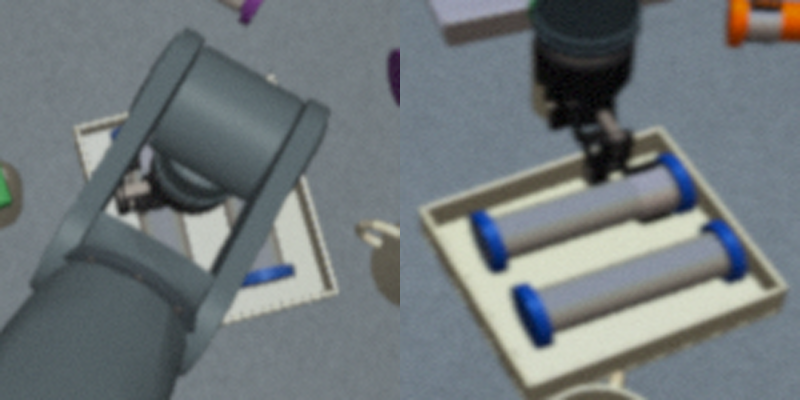

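The gripper stands above the middle of the vented canister (side crop: fingers at (605,165), tube at about (590,210)). I'll go down and grip.

Call:
{"op": "send_rows", "data": {"dr": [[0, 0, 0], [0, 0, 0], [0, 0, 0], [0, 0, 0], [0, 0, 0], [0, 0, 0], [0, 0, 0], [0, 0, 0]], "xyz": [[0, 0, 3], [0, 0, 6], [0, 0, 8], [0, 0, 10], [0, 0, 11.5], [0, 0, 12.2], [0, 0, 12.2], [0, 0, 12.2]], "jaw": [75, 75, 75, 75, 75, 75, 75, 75]}}

```text
time_s: 3.2
eef_pos: [0.5152, -0.1789, 0.0391]
eef_rot: [0.0, -0.099, 0.995, -0.0]
wrist_force: [0.0, -0.2, 0.4]
opening: 0.751
grasp_force: 0.0
```

Call:
{"op": "send_rows", "data": {"dr": [[0, 0, 0], [0, 0, 0], [0, 0, 0], [0, 0, 0], [0, 0, 0], [0, 0, 0], [0, 0, 0], [0, 0, 0]], "xyz": [[0, 0, 0], [0, 0, 0], [0, 0, 0], [0, 0, 0], [0, 0, 0], [0, 0, 0], [0, 0, 0], [0, 0, 0]], "jaw": [65, 60, 56, 52, 46, 40, 40, 40]}}

```text
time_s: 4.2
eef_pos: [0.5148, -0.1786, 0.0387]
eef_rot: [0.0, -0.099, 0.995, 0.0]
wrist_force: [-2.3, 1.2, 5.3]
opening: 0.523
grasp_force: 60.3
```

Call:
{"op": "send_rows", "data": {"dr": [[0, 0, 0], [0, 0, 0], [0, 0, 0], [0, 0, 0], [0, 0, 0], [0, 0, 0], [0, 0, 0], [0, 0, 0]], "xyz": [[0, 0, -1], [0, 0, -3], [0, 0, -6], [0, 0, -9], [0, 0, -13], [0, 0, -17], [0, 0, -21], [0, 0, -21]], "jaw": [40, 40, 40, 40, 40, 40, 40, 40]}}

```text
time_s: 5.2
eef_pos: [0.5163, -0.1795, 0.2518]
eef_rot: [0.003, -0.099, 0.995, -0.002]
wrist_force: [-0.1, -0.0, -4.1]
opening: 0.52
grasp_force: 62.3
```

```bash
python3 - <<'E'
from h import *
plan([.55,.15,.25],.0984)
b=ctrl.camera('side')[:,:,::-1];cv2.imwrite('pics/s2.png',b)
cv2.imwrite('pics/s2c.png',cv2.resize(b[110:260,220:370],(600,600),interpolation=cv2.INTER_CUBIC))
E
```

```text
t 5.2 pos [ 0.5163 -0.1795  0.2518] open 0.52
xyz cm [-9.82 31.64  0.08] dr [-0.04  0.05  0.96]
```

View pics/s2c.png

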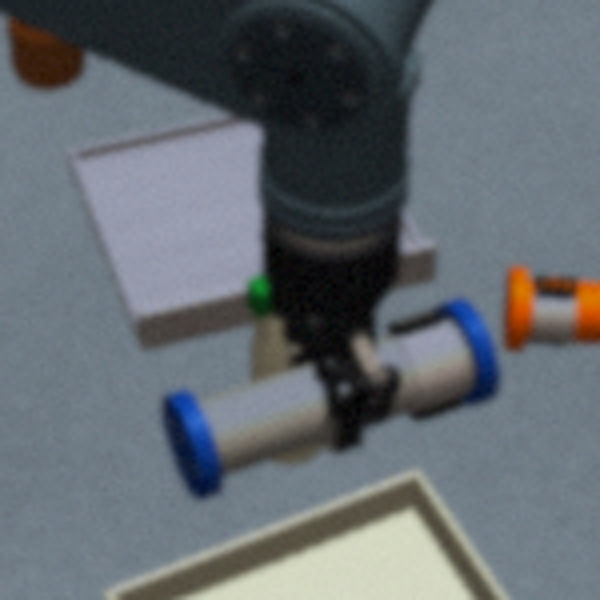

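Canister held, with vents visible at (420,323) and (440,403) in the crop. Estimating the roll from the projected model.

```bash
python3 - <<'E'
from h import *
v=[.5163,-.1795,.197];o=np.tile([220,110],2)
print(((bb(proj('side',can(v,.251,cap(1))))-o)*4).round(),((bb(proj('side',can(v,.251,cap(-1))))-o)*4).round())
for d in range(30,81,10):
    a=np.deg2rad(d)
    print(d,((bb(proj('side',vent(v,.251,a)))-o)*4).round(),((bb(proj('side',vent(v,.251,a+np.pi)))-o)*4).round())
E
```

```text
[428. 295. 495. 403.] [156. 386. 218. 498.]
30 [384. 306. 442. 336.] [400. 389. 457. 420.]
40 [381. 306. 439. 333.] [403. 392. 460. 420.]
50 [379. 306. 435. 332.] [406. 394. 463. 419.]
60 [377. 306. 432. 336.] [409. 391. 465. 420.]
70 [376. 307. 430. 340.] [412. 386. 467. 420.]
80 [375. 309. 427. 345.] [414. 381. 467. 418.]
```

```bash
python3 - <<'E'
from h import *
plan([.5545,.1733,.25],.0984)
E
```

```text
t 5.25 pos [ 0.515  -0.1788  0.2491] open 0.521
xyz cm [-10.83  33.74  -0.13] dr [-0.02  0.02  0.96]
```

Call:
{"op": "send_rows", "data": {"dr": [[0, 0, 0.1], [0, 0, 0.25], [0, 0, 0.4], [0, 0, 0.55], [0, 0, 0.7], [0, 0, 0.85], [0, 0, 0.95], [0, 0, 0.95]], "xyz": [[-1.2, 3.5, 0], [-2.8, 9, 0], [-4.6, 14.5, 0], [-6.4, 20, 0], [-8.2, 25.5, 0], [-9.8, 30.5, 0], [-10.8, 33.7, 0], [-10.8, 33.7, 0]], "jaw": [40, 40, 40, 40, 40, 40, 40, 40]}}

```text
time_s: 6.25
eef_pos: [0.5521, 0.1754, 0.245]
eef_rot: [-0.003, -0.052, 0.999, 0.0]
wrist_force: [0.3, -0.3, -4.1]
opening: 0.516
grasp_force: 62.5
```

Call:
{"op": "send_rows", "data": {"dr": [[0, 0, 0], [0, 0, 0], [0, 0, 0], [0, 0, 0], [0, 0, 0], [0, 0, 0], [0, 0, 0], [0, 0, 0]], "xyz": [[0, 0, 0], [0, 0, 3], [0, 0, 6], [0, 0, 9], [0, 0, 12], [0, 0, 13], [0, 0, 13], [0, 0, 13]], "jaw": [40, 40, 40, 40, 40, 40, 40, 40]}}

```text
time_s: 7.25
eef_pos: [0.555, 0.1729, 0.1197]
eef_rot: [0.001, -0.05, 0.999, 0.0]
wrist_force: [0.3, 0.4, -3.0]
opening: 0.52
grasp_force: 62.4
```

```bash
python3 - <<'E'
from h import *
plan([.5545,.1733,.0385],.0984)
b=ctrl.camera('side')[:,:,::-1]
cv2.imwrite('pics/s3c.png',cv2.resize(b[70:220,220:370],(600,600),interpolation=cv2.INTER_CUBIC))
E
```

```text
t 7.25 pos [0.555  0.1729 0.1197] open 0.52
xyz cm [0.07 0.05 8.12] dr [-0.    0.02  0.01]
```

View pics/s3c.png

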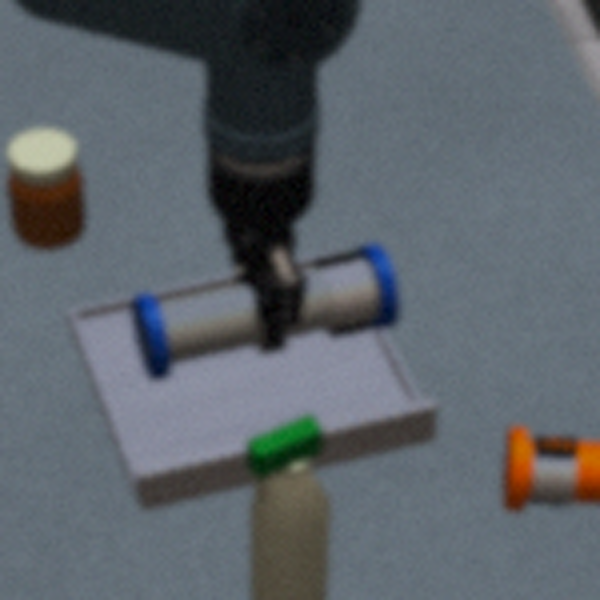

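The canister is held level over the tray, parallel to the rail (caps at (152,335) and (380,285)). Lower it and release.

Call:
{"op": "send_rows", "data": {"dr": [[0, 0, 0], [0, 0, 0], [0, 0, 0], [0, 0, 0], [0, 0, 0], [0, 0, 0], [0, 0, 0], [0, 0, 0]], "xyz": [[0, 0, 2], [0, 0, 4], [0, 0, 6], [0, 0, 7], [0, 0, 7.7], [0, 0, 8.1], [0, 0, 8.1], [0, 0, 8.1]], "jaw": [40, 40, 40, 40, 40, 40, 40, 40]}}

```text
time_s: 8.3
eef_pos: [0.5539, 0.1731, 0.0388]
eef_rot: [-0.0, -0.05, 0.999, -0.0]
wrist_force: [-6.8, -0.8, 7.2]
opening: 0.516
grasp_force: 64.0
```

Call:
{"op": "send_rows", "data": {"dr": [[0, 0, 0], [0, 0, 0], [0, 0, 0], [0, 0, 0], [0, 0, 0], [0, 0, 0], [0, 0, 0], [0, 0, 0]], "xyz": [[0, 0, 0], [0, 0, 0], [0, 0, 0], [0, 0, 0], [0, 0, 0], [0, 0, 0], [0, 0, 0], [0, 0, 0]], "jaw": [53, 55, 57, 60, 63, 66, 70, 72]}}

```text
time_s: 9.3
eef_pos: [0.5539, 0.1731, 0.0373]
eef_rot: [-0.0, -0.05, 0.999, -0.0]
wrist_force: [0.7, 0.0, 0.5]
opening: 0.72
grasp_force: 0.0
```

Call:
{"op": "send_rows", "data": {"dr": [[0, 0, 0], [0, 0, 0], [0, 0, 0], [0, 0, 0], [0, 0, 0], [0, 0, 0], [0, 0, 0], [0, 0, 0]], "xyz": [[0, 0, 0], [0, 0, 0], [0, 0, 0], [0, 0, -2], [0, 0, -5], [0, 0, -9], [0, 0, -14], [0, 0, -20]], "jaw": [72, 72, 72, 72, 72, 72, 72, 72]}}

```text
time_s: 10.3
eef_pos: [0.5533, 0.173, 0.2397]
eef_rot: [-0.0, -0.05, 0.999, -0.0]
wrist_force: [0.7, -0.4, -0.1]
opening: 0.722
grasp_force: 0.0
```

Call:
{"op": "send_rows", "data": {"dr": [[0, 0, 0], [0, 0, 0], [0, 0, 0], [0, 0, 0], [0, 0, 0], [0, 0, 0], [0, 0, 0], [0, 0, 0]], "xyz": [[4, 4, 0], [8, 8, 0], [12, 12, 0], [16, 16, 0], [20, 20, 0], [20, 20, 0], [20, 20, 0], [20, 20, 0]], "jaw": [72, 72, 72, 72, 72, 72, 72, 72]}}

```text
time_s: 11.3
eef_pos: [0.3362, 0.3516, 0.2378]
eef_rot: [0.0, -0.049, 0.999, 0.0]
wrist_force: [0.1, -0.7, -0.3]
opening: 0.716
grasp_force: 0.0
```

```bash
python3 - <<'E'
from h import *
a=ctrl.camera('top')[:,:,::-1];b=ctrl.camera('side')[:,:,::-1]
cv2.imwrite('pics/t4.png',a);cv2.imwrite('pics/s4.png',b)
A=cv2.resize(a[125:245,140:240],(500,600),interpolation=cv2.INTER_CUBIC)
B=cv2.resize(b[120:200,235:335],(300,240),interpolation=cv2.INTER_CUBIC)
C=np.zeros((600,800,3),np.uint8);C[:,:500]=A;C[:240,500:]=B;cv2.imwrite('pics/t4c.png',C)
E
```

```text
(no output)
```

View pics/t4c.png

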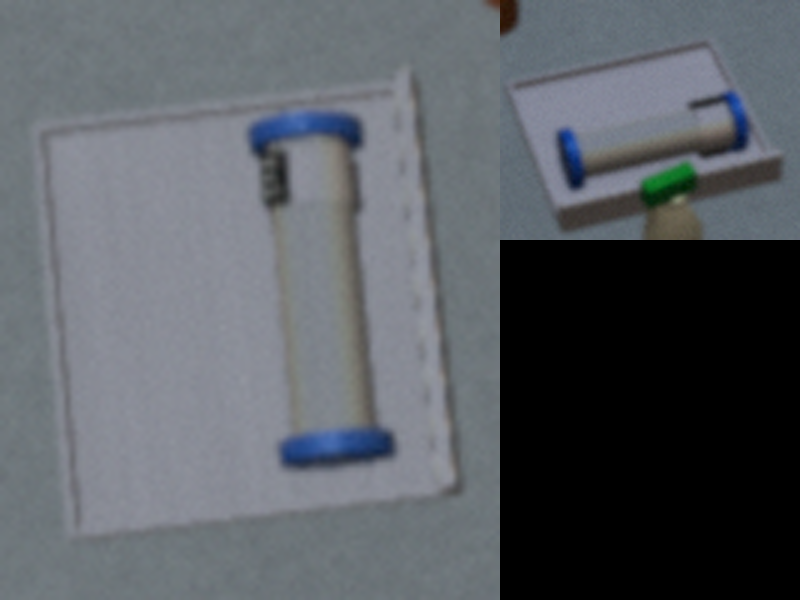

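```bash
python3 - <<'E'
from h import *
of=np.tile([140,125],2)
v,f=fitcan('top',.037,np.array([248,112,362,158])/5+of,np.array([280,428,396,468])/5+of,[.55,.17,.1])
print('can',v,f.round(1))
t=np.array([.5503,.2161]);print('tray frame',Rz(.0984)[:2,:2].T@(v[:2]-t),'yaw rel',v[2]-.0984)
px=np.array([[37,124],[73,535],[458,490],[403,66]])/5+[140,125]
T=lambda v:np.array([[.12,.11,.014],[-.12,.11,.014],[-.12,-.11,.04],[.12,-.11,.04]])@Rz(v[2]).T+[v[0],v[1],0]
r=least_squares(lambda v:(proj('top',T(v))-px).ravel(),[.4,.2,0]);print('tray',r.x,r.fun.round(1))
print('rel2',Rz(r.x[2])[:2,:2].T@(v[:2]-r.x[:2]))
q=can([*t,.0984],0,[[s*.12,-.1,z] for z in(.04,.005) for s in(1,-1)]);print('rail inner edges px',((proj('top',q)-[140,125])*5).round())
q=can(v,.037,[[x,0,0] for x in(.062,0)]);print('axis',((proj('top',q)-[140,125])*5).round())
for d in range(30,111,10):
    a=np.deg2rad(d);p=lambda n,P,o,s:((bb(proj(n,P))-np.tile(o,2))*s).round()
    print(d,p('top',vent(v,.037,a),[140,125],5),p('top',vent(v,.037,a+np.pi),[140,125],5),p('side',vent(v,.037,a),[235,120],3)+[500,0,500,0],p('side',vent(v,.037,a+np.pi),[235,120],3)+[500,0,500,0])
E
```

```text
can [0.55535063 0.16938623 0.1021554 ] [-0.2 -0.5  0.4  0.6 -0.4 -0.2  0.2  0.1]
tray frame [ 0.00043698 -0.04698398] yaw rel 0.00375539949108486
tray [0.55187502 0.21583709 0.10467592] [-1.  -0.1 -0.6  0.9  0.  -0.8  1.6 -0.1]
rel2 [-0.00139683 -0.04655976]
rail inner edges px [[394.  71.]
 [438. 493.]
 [401.  88.]
 [445. 499.]]
axis [[310. 183.]
 [322. 291.]]
30 [262. 145. 296. 206.] [324. 160. 358. 218.] [687.  96. 720. 111.] [695. 145. 727. 160.]
40 [257. 147. 289. 208.] [331. 158. 363. 217.] [686.  97. 719. 109.] [696. 147. 728. 160.]
50 [254. 149. 282. 210.] [338. 156. 366. 215.] [685.  96. 717. 110.] [698. 147. 730. 160.]
60 [252. 152. 277. 212.] [343. 154. 368. 212.] [685.  96. 716. 112.] [699. 145. 730. 160.]
70 [252. 154. 272. 214.] [348. 151. 369. 210.] [684.  97. 715. 114.] [700. 142. 731. 160.]
80 [254. 156. 269. 216.] [351. 149. 368. 209.] [684.  98. 714. 118.] [701. 139. 731. 159.]
90 [252. 158. 272. 218.] [349. 147. 368. 207.] [684. 101. 713. 121.] [701. 135. 731. 156.]
100 [252. 160. 276. 219.] [345. 145. 369. 205.] [684. 104. 713. 125.] [701. 131. 731. 153.]
110 [254. 162. 282. 221.] [340. 144. 368. 203.] [684. 107. 714. 129.] [701. 127. 731. 150.]
```

Measured: vent about 38–40° from up on the side away from the rail, canister axis at tray y ≈ -46 mm. The remaining roll of about 21.5 mm brings it round by about 38.5°, which matches. Next I straddle it with the fingertips above the rail's height and roll it slowly.

```bash
python3 - <<'E'
from h import *
plan([.5545,.1715,.14],.101)
E
```

```text
t 11.4 pos [0.3361 0.3515 0.2374] open 0.721
xyz cm [-19.98 -20.04   9.75] dr [-0.    0.   -0.03]
```

Call:
{"op": "send_rows", "data": {"dr": [[0, 0, 0], [0, 0, 0], [0, 0, 0], [0, 0, 0], [0, 0, 0], [0, 0, 0], [0, 0, 0], [0, 0, 0]], "xyz": [[-4, -4, 0], [-8, -8, 0], [-12, -12, 0], [-16, -16, 0], [-20, -20.1, 0], [-20, -20.1, 3], [-20, -20.1, 7], [-20, -20.1, 9.7]], "jaw": [72, 72, 72, 72, 70, 68, 66, 65]}}

```text
time_s: 12.4
eef_pos: [0.5537, 0.1706, 0.138]
eef_rot: [-0.001, -0.049, 0.999, -0.0]
wrist_force: [-0.0, 0.3, -0.1]
opening: 0.651
grasp_force: 0.0
```

Call:
{"op": "send_rows", "data": {"dr": [[0, 0, 0], [0, 0, 0], [0, 0, 0], [0, 0, 0], [0, 0, 0], [0, 0, 0], [0, 0, 0], [0, 0, 0]], "xyz": [[0, 0, 2], [0, 0, 4], [0, 0, 5.5], [0, 0, 6.5], [0, 0, 7.2], [0, 0, 7.8], [0, 0, 7.8], [0, 0, 7.8]], "jaw": [65, 65, 65, 65, 65, 65, 65, 65]}}

```text
time_s: 13.4
eef_pos: [0.5544, 0.1722, 0.0627]
eef_rot: [0.0, -0.05, 0.999, 0.0]
wrist_force: [-0.1, -0.4, 0.4]
opening: 0.648
grasp_force: 0.0
```

```bash
python3 - <<'E'
from h import *
plan([.5545+.0028,.1715-.028,.062],.101)
b=ctrl.camera('side')[:,:,::-1]
cv2.imwrite('pics/s5c.png',cv2.resize(b[90:200,230:340],(600,600),interpolation=cv2.INTER_CUBIC))
E
```

```text
t 13.4 pos [0.5544 0.1722 0.0627] open 0.648
xyz cm [-0.   -2.89  0.07] dr [-0.    0.01 -0.01]
```

View pics/s5c.png

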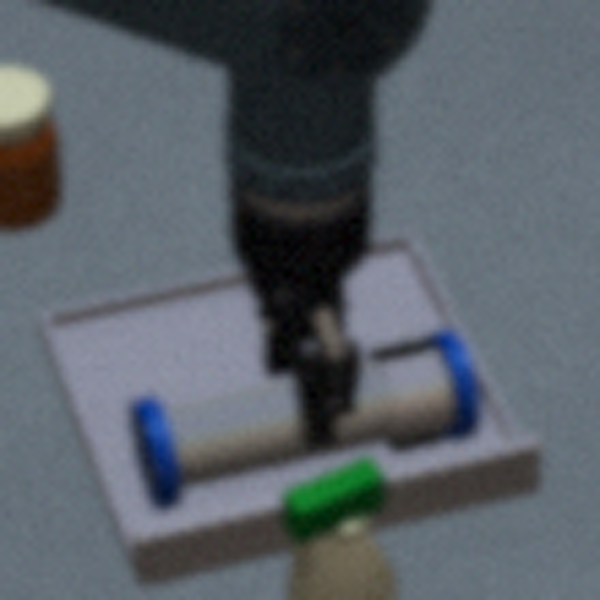

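The fingers straddle the canister at (325,400), caps at (155,450) and (458,385), above rail height. That was my last picture view; I'll roll slowly and check with image code.

Call:
{"op": "send_rows", "data": {"dr": [[0, 0, 0], [0, 0, 0], [0, 0, 0], [0, 0, 0], [0, 0, 0], [0, 0, 0], [0, 0, 0], [0, 0, 0]], "xyz": [[0, -0.15, 0], [0, -0.3, 0], [0, -0.45, 0], [0, -0.6, 0], [0, -0.75, 0], [0, -0.9, 0], [0, -1.05, 0], [0, -1.2, 0]], "jaw": [65, 65, 65, 65, 65, 65, 65, 65]}}

```text
time_s: 14.45
eef_pos: [0.5554, 0.1612, 0.0634]
eef_rot: [0.0, -0.05, 0.999, 0.001]
wrist_force: [-4.6, 5.0, 12.3]
opening: 0.647
grasp_force: 5.3
```

Call:
{"op": "send_rows", "data": {"dr": [[0, 0, 0], [0, 0, 0], [0, 0, 0], [0, 0, 0], [0, 0, 0], [0, 0, 0], [0, 0, 0], [0, 0, 0]], "xyz": [[0, -0.15, 0], [0, -0.3, 0], [0, -0.45, 0], [0, -0.6, 0], [0, -0.75, 0], [0, -0.9, 0], [0, -1.05, 0], [0, -1.2, 0]], "jaw": [65, 65, 65, 65, 65, 65, 65, 65]}}

```text
time_s: 15.45
eef_pos: [0.5567, 0.1512, 0.0662]
eef_rot: [0.0, -0.05, 0.999, 0.002]
wrist_force: [-14.3, 10.5, 32.6]
opening: 0.654
grasp_force: 15.4
```

Call:
{"op": "send_rows", "data": {"dr": [[0, 0, 0], [0, 0, 0], [0, 0, 0], [0, 0, 0], [0, 0, 0], [0, 0, 0], [0, 0, 0], [0, 0, 0]], "xyz": [[0, -0.1, 0], [0, -0.15, 0], [0, -0.2, 0], [0, -0.3, 0], [0, -0.4, 0], [0, -0.4, 0], [0, -0.4, 0], [0, -0.4, 0]], "jaw": [65, 65, 65, 65, 65, 65, 65, 65]}}

```text
time_s: 16.45
eef_pos: [0.5584, 0.147, 0.0668]
eef_rot: [0.002, -0.05, 0.999, 0.002]
wrist_force: [-11.2, 9.5, 31.3]
opening: 0.652
grasp_force: 14.5
```

```bash
cat >> h.py <<'E'
def caps(n,img,reg):
    u0,v0,u1,v1=reg;im=img[v0:v1,u0:u1].astype(int)
    m=((im[:,:,2]-im[:,:,0]>50)&(im[:,:,2]>70)).astype(np.uint8)
    k,l,s,c=cv2.connectedComponentsWithStats(m);out=[]
    for i in np.argsort(-s[1:,4])[:2]+1:
        out.append((s[i,4],np.r_[c[i]+[u0,v0]].round(1),s[i,:4]+[u0,v0,0,0]))
    return out
E
python3 - <<'E'
from h import *
s4=cv2.imread('pics/s4.png')[:,:,::-1];t4=cv2.imread('pics/t4.png')[:,:,::-1]
S=(225,110,345,215);T=(140,125,245,245)
print('before',caps('side',s4,S),caps('top',t4,T))
b=ctrl.camera('side');cv2.imwrite('pics/s6.png',b[:,:,::-1]);print('now',caps('side',b,S))
a=ctrl.camera('top');print(caps('top',a,T));cv2.imwrite('pics/t6.png',a[:,:,::-1])
for y in(-.047,-.055,-.068):
    v=[*(np.array([.5503,.2161])+(Rz(.0984)@[0,y,0])[:2]),.1];print(y,[proj('side',can(v,.037,cap(s))).mean(0).round(1) for s in(1,-1)],[proj('top',can(v,.037,cap(s))).mean(0).round(1) for s in(1,-1)])
E
```

```text
before [(np.int32(69), array([258.5, 169.2]), array([255, 163,   7,  15])), (np.int32(65), array([313.8, 156.8]), array([310, 150,   8,  16]))] [(np.int32(101), array([206.5, 213.4]), array([196, 211,  22,   6])), (np.int32(85), array([199.6, 149.6]), array([190, 147,  21,   7]))]
now [(np.int32(75), array([259.7, 172.6]), array([256, 166,   8,  16])), (np.int32(69), array([315.3, 159.5]), array([311, 153,   8,  16]))]
[]
-0.047 [array([312.1, 160.8]), array([257.8, 173.4])] [array([201. , 152.3]), array([207.3, 214.8])]
-0.055 [array([312.9, 162.5]), array([258.5, 175.2])] [array([203.8, 152. ]), array([210.2, 214.4])]
-0.068 [array([314.4, 165.3]), array([259.7, 178.1])] [array([208.5, 151.5]), array([214.9, 213.9])]
```

Call:
{"op": "send_rows", "data": {"dr": [[0, 0, 0], [0, 0, 0], [0, 0, 0], [0, 0, 0], [0, 0, 0], [0, 0, 0], [0, 0, 0], [0, 0, 0]], "xyz": [[0, 0, -0.3], [0, 0, -0.6], [0, 0, -1.2], [0, 0, -2.5], [0, 0, -5], [0, 0, -8], [0, 0, -12], [0, 0, -14]], "jaw": [65, 65, 65, 65, 65, 65, 65, 65]}}

```text
time_s: 17.55
eef_pos: [0.5579, 0.1442, 0.2054]
eef_rot: [0.002, -0.05, 0.999, -0.0]
wrist_force: [-0.6, -0.4, 0.2]
opening: 0.651
grasp_force: 0.0
```

Call:
{"op": "send_rows", "data": {"dr": [[0, 0, 0], [0, 0, 0], [0, 0, 0], [0, 0, 0], [0, 0, 0], [0, 0, 0], [0, 0, 0], [0, 0, 0]], "xyz": [[4, 4, 0], [8, 8, 0], [12, 12, 0], [16, 16, 0], [20, 20, 0], [20, 20, 0], [20, 20, 0], [20, 20, 0]], "jaw": [50, 30, 10, 0, 0, 0, 0, 0]}}

```text
time_s: 18.55
eef_pos: [0.3391, 0.3227, 0.2025]
eef_rot: [0.0, -0.049, 0.999, -0.0]
wrist_force: [1.2, 0.2, -0.1]
opening: -0.001
grasp_force: 0.0
```

```bash
cat >> h.py <<'E'
def dark(n,img,v,z=.037,th=75):
    # dark pixels around the vent band, printed as centroid/bbox
    P=can(v,z,[[x,.034*np.sin(t),.034*np.cos(t)] for x in(.044,.080) for t in th_])
    h=cv2.convexHull(proj(n,P).astype(np.float32)).astype(int);m=np.zeros(img.shape[:2],np.uint8);cv2.fillConvexPoly(m,h,1)
    g=img.max(2).copy();g[m==0]=255
    k,l,s,c=cv2.connectedComponentsWithStats((g<th).astype(np.uint8));return [(s[i,4],c[i].round(2),s[i,:4]) for i in range(1,k) if s[i,4]>3]
th_=np.linspace(0,2*np.pi,60)
E
python3 - <<'E'
from h import *
T=(140,125,245,245);S=(225,110,345,215)
t4=cv2.imread('pics/t4.png')[:,:,::-1]
A=np.mean([ctrl.camera('top') for _ in range(4)],0).astype(np.uint8);B=ctrl.camera('side')
cv2.imwrite('pics/t7.png',A[:,:,::-1]);cv2.imwrite('pics/s7.png',B[:,:,::-1])
def pose(C):
    C=sorted(C,key=lambda c:c[1][1]);m=[c[1] for c in C]
    f=lambda v:np.r_[proj('top',can(v,.050,[[.089,0,0]]))[0]-m[0],proj('top',can(v,.050,[[-.089,0,0]]))[0]-m[1]]
    r=least_squares(f,[.55,.17,.1]);return r.x
for n,i in(('t4',t4),('t7',A)):
    v=pose(caps('top',i,T));print(n,v,'tray',Rz(.0984)[:2,:2].T@(v[:2]-[.5503,.2161]),dark('top',i,v))
    x,y=proj('top',can(v,.037,[[.062,0,0]]))[0].astype(int);print(i[y-8:y+10:2,x-14:x+16].max(2))
print(caps('side',B,S))
E
```

```text
t4 [0.55823566 0.17100659 0.10697766] tray [ 0.00346724 -0.04565488] [(np.int32(7), array([210.  , 152.71]), array([209, 152,   3,   3], dtype=int32)), (np.int32(37), array([194.7 , 159.92]), array([192, 154,   6,  12], dtype=int32))]
[[150 144 129 117 116 118 114 111 111 115 114 115 119 121 123 126 125 115
  106  96  86  77  70  69  71 103 139 149 149 150]
 [148 149 138 101  76  67  78  97 100 113 132 140 147 143 145 144 142 137
  133 130 121 101  76  72  89 117 143 151 151 151]
 [149 151 145 132 101  64  70  73  56  61 102 143 151 153 152 150 147 142
  138 136 125 112  93 102 132 148 150 151 148 146]
 [150 152 148 149 138  96  78  72  50  47  90 139 153 153 147 151 146 143
  138 135 128 116  92  78 101 139 150 151 149 152]
 [148 148 150 150 137 102  90  76  51  37  86 139 152 154 152 151 146 141
  140 137 129 121  99  80  95 135 153 151 147 149]
 [151 148 151 152 142 106  77  68  66  52  82 135 150 151 149 149 149 141
  138 134 135 122 107  85  89 136 148 150 148 149]
 [152 152 150 151 142 109  81  59  51  48  74 120 145 150 150 146 144 144
  137 134 131 118 106  87  80 124 144 149
[... 1052 characters left out ...]
6  98 140 145
  141 136 129 117 101 103 139 150 144 133 144 150]
 [153 154 154 151 151 146 132 135 129 103 105 107 106  93  69  92 137 147
  141 137 130 119 102 100 137 148 149 148 151 153]
 [152 153 152 150 149 145 129 132 130 103  74  62  63  64  72  97 135 143
  139 135 129 120 105  98 122 145 151 149 146 151]
 [152 154 153 151 150 146 130 129 134 129 116 121 122 128 136 138 134 131
  128 127 121 110  98  90 117 144 149 146 143 150]
 [152 153 153 151 149 148 140 117 123 132 135 140 138 140 138 140 138 135
  132 131 123 115 100  96 135 147 150 141 132 146]]
[(np.int32(76), array([260., 173.]), array([256, 166,   8,  16])), (np.int32(66), array([315.5, 160.1]), array([311, 154,   9,  15]))]
```

```bash
python3 - <<'E'
from h import *
for n,y0,vis in(('t4',-.0463,0),('t7',-.0625,0)):
    v=[*(np.array([.5503,.2161])+(Rz(.0984)@[0.001,y0,0])[:2]),.104]
    i=cv2.imread(f'pics/{n}.png').max(2).astype(float)
    prof=lambda xs:0
    # edges of band & block across a line perpendicular to the axis, at x=.055..07, sampled in canister y at z .037 plane
    ys=np.linspace(.045,-.045,181);P=0
    for x in np.linspace(.052,.072,9):
        q=proj('top',can(v,.037,[[x,y,0] for y in ys])).astype(np.float32)
        P=P+cv2.remap(i.astype(np.float32),q[None,:,0],q[None,:,1],cv2.INTER_LINEAR)[0]/9
    print(n,P[::4].round().astype(int),'\n',(ys[::4]*1000).round().astype(int))
    for d in(-10,0,10,20,30,40,50):
        a=np.deg2rad(d);B=vent(v,.037,a);c=ctrl.calibration('top')['world_from_camera'][:3,3]
        L=(B+(c-B)*((.037-B[:,2:])/(c[2]-B[:,2:])))-[v[0],v[1],.037];Y=L@Rz(v[2])[:,1];print(d,(Y[:4].min()*1e3).round(1),(Y[:4].max()*1e3).round(1),'all',(Y.min()*1e3).round(1),(Y.max()*1e3).round(1))
E
```

```text
t4 [150 150 150 150 150 150 150 145 129 104  85  73  68  61  54  63  90 123
 142 150 151 150 148 148 147 144 141 138 136 133 129 121 110  96  85  89
 113 138 148 150 150 149 150 150 149 150] 
 [ 45  43  41  39  37  35  33  31  29  27  25  23  21  19  17  15  13  11
   9   7   5   3   1  -1  -3  -5  -7  -9 -11 -13 -15 -17 -19 -21 -23 -25
 -27 -29 -31 -33 -35 -37 -39 -41 -43 -45]
-10 -9.6 6.9 all -9.6 7.1
0 -4.2 12.2 all -4.9 12.2
10 1.4 17.1 all -0.3 17.1
20 6.9 21.5 all 4.3 21.5
30 12.2 25.2 all 8.8 25.2
40 17.2 28.1 all 13.0 28.1
50 21.6 30.1 all 16.7 30.1
t7 [151 151 153 154 153 152 151 150 149 145 135 131 133 131 119 100  91  89
  90  90  86  80  79  97 123 140 143 141 138 134 130 122 113 103 102 117
 138 147 149 146 141 144 148 149 142 121] 
 [ 45  43  41  39  37  35  33  31  29  27  25  23  21  19  17  15  13  11
   9   7   5   3   1  -1  -3  -5  -7  -9 -11 -13 -15 -17 -19 -21 -23 -25
 -27 -29 -31 -33 -35 -37 -39 -41 -43 -45]
-10 -10.0 6.5 all -10.0 6.8
0 -4.6 11.8 all -5.2 11.8
10 1.0 16.8 all -0.6 16.8
20 6.5 21.2 all 4.0 21.2
30 11.9 24.9 all 8.5 24.9
40 16.8 27.9 all 12.7 27.9
50 21.2 30.0 all 16.5 30.0
```

Vent is now about 8.5° from up with about 6 mm (10.7°) to go, so it rolled without slip. I'll finish with shut fingers pushing at axis height from the far side.

```bash
python3 - <<'E'
from h import *
plan([.5515+.001,.2062,.2],.1);plan([.5515+.001,.2062,.040],.1)
E
```

```text
t 18.8 pos [0.3385 0.3229 0.2022] open -0.003
xyz cm [-20.15 -13.7    0.22] dr [-0.   -0.   -0.02]
t 18.8 pos [0.3385 0.3229 0.2022] open -0.003
xyz cm [-20.16 -13.7   16.22] dr [-0.   -0.   -0.02]
```

Call:
{"op": "send_rows", "data": {"dr": [[0, 0, 0], [0, 0, 0], [0, 0, 0], [0, 0, 0], [0, 0, 0], [0, 0, 0], [0, 0, 0], [0, 0, 0]], "xyz": [[-4, -2.7, 0], [-8, -5.4, 0], [-12, -8.1, 0], [-16, -10.8, 0], [-20.1, -13.7, 0], [-20.1, -13.7, 0], [-20.1, -13.7, 3], [-20.1, -13.7, 7]], "jaw": [0, 0, 0, 0, 0, 0, 0, 0]}}

```text
time_s: 19.8
eef_pos: [0.552, 0.2073, 0.1325]
eef_rot: [0.001, -0.05, 0.999, 0.0]
wrist_force: [1.0, -0.1, -0.1]
opening: 0.002
grasp_force: 0.0
```

Call:
{"op": "send_rows", "data": {"dr": [[0, 0, 0], [0, 0, 0], [0, 0, 0], [0, 0, 0], [0, 0, 0], [0, 0, 0], [0, 0, 0], [0, 0, 0]], "xyz": [[0, 0, 2], [0, 0, 4], [0, 0, 6], [0, 0, 7.5], [0, 0, 8.6], [0, 0, 9.2], [0, 0, 9.2], [0, 0, 9.2]], "jaw": [0, 0, 0, 0, 0, 0, 0, 0]}}

```text
time_s: 20.8
eef_pos: [0.5521, 0.2071, 0.0409]
eef_rot: [0.001, -0.05, 0.999, 0.0]
wrist_force: [-0.0, -0.8, 1.4]
opening: 0.003
grasp_force: 0.0
```

Call:
{"op": "send_rows", "data": {"dr": [[0, 0, 0], [0, 0, 0], [0, 0, 0], [0, 0, 0], [0, 0, 0], [0, 0, 0], [0, 0, 0], [0, 0, 0]], "xyz": [[0, -0.1, 0], [0, -0.2, 0], [0, -0.3, 0], [0, -0.4, 0], [0, -0.5, 0], [0, -0.6, 0], [0, -0.7, 0], [0, -0.8, 0]], "jaw": [0, 0, 0, 0, 0, 0, 0, 0]}}

```text
time_s: 21.8
eef_pos: [0.5524, 0.199, 0.0403]
eef_rot: [-0.0, -0.05, 0.999, -0.0]
wrist_force: [0.5, -0.2, 0.6]
opening: -0.0
grasp_force: 0.0
```

Call:
{"op": "send_rows", "data": {"dr": [[0, 0, 0], [0, 0, 0], [0, 0, 0], [0, 0, 0], [0, 0, 0], [0, 0, 0], [0, 0, 0], [0, 0, 0]], "xyz": [[0, -0.1, 0], [0, -0.2, 0], [0, -0.3, 0], [0, -0.4, 0], [0, -0.5, 0], [0, -0.6, 0], [0, -0.7, 0], [0, -0.8, 0]], "jaw": [0, 0, 0, 0, 0, 0, 0, 0]}}

```text
time_s: 22.8
eef_pos: [0.5532, 0.191, 0.0403]
eef_rot: [0.0, -0.05, 0.999, -0.0]
wrist_force: [-0.3, 0.5, 1.0]
opening: -0.0
grasp_force: 0.1
```

```bash
python3 - <<'E'
from h import *
plan([.5515+.003,.1862,.040],.1)
print(caps('side',ctrl.camera('side'),(225,110,345,215)),ctrl.get_obs()['wrist_force'])
E
```

```text
t 22.8 pos [0.5532 0.191  0.0403] open -0.0
xyz cm [-0.08 -0.5   0.03] dr [-0.  0. -0.]
[(np.int32(78), array([260.2, 173.7]), array([256, 167,   8,  16])), (np.int32(66), array([315.9, 160.6]), array([312, 154,   8,  16]))] [ 0.15649696  0.02403088 -0.48532483]
```

Contact just begun (caps moved 0.6 px). Pushing on in small steps.

Call:
{"op": "send_rows", "data": {"dr": [[0, 0, 0], [0, 0, 0], [0, 0, 0], [0, 0, 0], [0, 0, 0], [0, 0, 0], [0, 0, 0], [0, 0, 0]], "xyz": [[0, -0.05, 0], [0, -0.1, 0], [0, -0.15, 0], [0, -0.2, 0], [0, -0.25, 0], [0, -0.3, 0], [0, -0.3, 0], [0, -0.3, 0]], "jaw": [0, 0, 0, 0, 0, 0, 0, 0]}}

```text
time_s: 23.85
eef_pos: [0.5533, 0.189, 0.0404]
eef_rot: [-0.0, -0.05, 0.999, 0.001]
wrist_force: [-1.0, 5.2, 1.0]
opening: -0.0
grasp_force: 2.8
```

Call:
{"op": "send_rows", "data": {"dr": [[0, 0, 0], [0, 0, 0], [0, 0, 0], [0, 0, 0], [0, 0, 0], [0, 0, 0], [0, 0, 0], [0, 0, 0]], "xyz": [[0, -0.05, 0], [0, -0.1, 0], [0, -0.15, 0], [0, -0.15, 0], [0, -0.15, 0], [0, -0.15, 0], [0, -0.15, 0], [0, -0.15, 0]], "jaw": [0, 0, 0, 0, 0, 0, 0, 0]}}

```text
time_s: 24.85
eef_pos: [0.5533, 0.1888, 0.0404]
eef_rot: [0.0, -0.05, 0.999, 0.002]
wrist_force: [-2.0, 10.6, 0.2]
opening: 0.004
grasp_force: 5.6
```

```bash
python3 - <<'E'
from h import *
print(caps('side',ctrl.camera('side'),(225,110,345,215)),ctrl.get_obs()['wrist_force'])
E
```

```text
[(np.int32(76), array([260.4, 174. ]), array([257, 167,   7,  16])), (np.int32(66), array([316.1, 161.1]), array([312, 155,   8,  15]))] [-0.79785786 10.9699419   0.42240952]
```

Force rose at the expected place: against the rail. Back off and check.

Call:
{"op": "send_rows", "data": {"dr": [[0, 0, 0], [0, 0, 0], [0, 0, 0], [0, 0, 0], [0, 0, 0], [0, 0, 0], [0, 0, 0], [0, 0, 0]], "xyz": [[0, 0.2, 0], [0, 0.5, 0], [0, 1, 0], [0, 2, 0], [0, 2, -3], [0, 2, -7], [0, 2, -12], [0, 2, -16]], "jaw": [0, 0, 0, 0, 0, 0, 0, 0]}}

```text
time_s: 25.9
eef_pos: [0.5519, 0.2071, 0.2025]
eef_rot: [0.001, -0.05, 0.999, 0.0]
wrist_force: [-1.0, 0.8, -0.4]
opening: -0.002
grasp_force: 0.0
```

Call:
{"op": "send_rows", "data": {"dr": [[0, 0, 0], [0, 0, 0], [0, 0, 0], [0, 0, 0], [0, 0, 0], [0, 0, 0], [0, 0, 0], [0, 0, 0]], "xyz": [[4, 4, 0], [8, 8, 0], [12, 12, 0], [16, 14, 0], [20, 14, 0], [20, 14, 0], [20, 14, 0], [20, 14, 0]], "jaw": [0, 0, 0, 0, 0, 0, 0, 0]}}

```text
time_s: 26.9
eef_pos: [0.3398, 0.326, 0.2005]
eef_rot: [0.0, -0.049, 0.999, 0.0]
wrist_force: [-0.0, 1.0, -0.1]
opening: -0.002
grasp_force: 0.0
```

```bash
python3 - <<'E'
from h import *
A=np.mean([ctrl.camera('top') for _ in range(4)],0).astype(np.uint8);cv2.imwrite('pics/t8.png',A[:,:,::-1])
print(caps('top',A,(140,125,245,245)),caps('side',ctrl.camera('side'),(225,110,345,215)))
t=np.array([.5503,.2161])
C=sorted(caps('top',A,(140,125,245,245)),key=lambda c:c[1][1]);m=[c[1] for c in C]
r=least_squares(lambda v:(proj('top',can(v,.05,[[.089,0,0],[-.089,0,0]]))-m).ravel(),[.55,.15,.1]).x;v=r
print('tray',Rz(.0984)[:2,:2].T@(v[:2]-t),v[2]-.0984)
i=A.max(2).astype(np.float32);ys=np.linspace(.045,-.045,181);P=0;v=[*(t+(Rz(.0984)@[.001,-.068,0])[:2]),.1]
for x in np.linspace(.052,.072,9):
    q=proj('top',can(v,.037,[[x,y,0] for y in ys])).astype(np.float32);P=P+cv2.remap(i,q[None,:,0],q[None,:,1],cv2.INTER_LINEAR)[0]/9
print(P[::4].round().astype(int),'\n',(ys[::4]*1000).round().astype(int))
print(ctrl.get_obs()['time_s'])
E
```

```text
[(np.int32(98), array([213.9, 212.5]), array([204, 210,  21,   7])), (np.int32(88), array([206.9, 148.9]), array([198, 146,  20,   8]))] [(np.int32(73), array([260.4, 173.8]), array([257, 167,   7,  16])), (np.int32(63), array([316., 161.]), array([312, 155,   8,  15]))]
tray [ 0.00335141 -0.06597649] 0.008494842295720326
[154 153 152 151 150 150 151 149 145 136 131 133 137 138 132 116  97  89
  89  90  89  86  84  90 113 133 139 138 137 132 124 114 104 102 117 135
 143 141 143 148 149 144 124 100  97 109] 
 [ 45  43  41  39  37  35  33  31  29  27  25  23  21  19  17  15  13  11
   9   7   5   3   1  -1  -3  -5  -7  -9 -11 -13 -15 -17 -19 -21 -23 -25
 -27 -29 -31 -33 -35 -37 -39 -41 -43 -45]
27.15
```

```bash
python3 - <<'E'
from bench import ctrl
print(ctrl.hand_in())
E
```

```text
the job is handed in; nothing more can be done
None
```

The vented canister was set down in the tray, released, and rolled up to the rail. By my last measurement it touches the rail with a vent about 3–5° from straight up. The job is handed in at about 27 s, but no verdict came back, and I did not re-image the spare, bottle, jar or jug at the end.

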